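Snap the chipping hammer onto the hang bar

TASK

Lift the chipping hammer out of its green cradle and hang it on the steel bar of the blue and yellow stand by the snap hook on its handle end: push the hook down over the bar until the red gate gives way and flicks shut again under the bar, and lower it until its weight rests on the bar before letting go. Feel for the bar, whose height is set by hand: never load it with more than 25 N, and do not shift the other things on the bench by more than a few centimetres.

Things in the scene. Friction and masses are not known exactly. Their poses are not given: they have to be found in the camera images.
- hammer: Upright chipping hammer, about 0.35 kg, snap hook at its top end. Origin: where the bar's axis lies once the hook is home, 5 mm under the roof of the eye. z up the handle, x from spine to nose of the hook, y across its 14 mm thickness. Eye: spine's inner face x = -13 mm, nose's +11 mm; nose ends at z = -31, its flared tip at x = +24, z = -44 mm. It hangs upright (centre of mass at x = 0).
- grip (a point): Middle of the orange grip tab on top of the hook, 42 mm above the hammer's origin (x = y = 0). The tab is 24 mm in the hammer's x, 14 mm in y, and runs from z = +10 to +62 mm. Grasp it from above, fingers closing along the hammer's x.
- head (a point): Centre of the underside of the hammer's steel head, 185 mm below the hammer's origin (x = +7 mm). Head 98 x 20 x 20 mm along the hammer's x. The black handle (radius 8 mm) rises from it at x = -20 mm of the hammer, so bring the hook to the bar from the handle's side: nose over the bar, handle staying on the near side.
- gate (a joint): Red sprung gate across the mouth, hinged on the spine at x = -10, z = -28 mm of the hammer, 21 mm long, 5 mm thick. 0 rad = shut (level, to the nose); opens only inward (up), to 1.45. Pressing it open over the bar takes about 3 to 8 N. It flicks shut when the bar's axis is some 22 mm above the hinge, 6 mm before the roof meets the bar.
- stand: Fixed stand. Origin: centre of the underside of its yellow base (110 x 190 x 10 mm); y runs along the bar. Blue uprights 16 mm square at y = -56 and +56, 246 mm tall. Between them a level steel bar 10 mm thick, over x = 0, 90 mm clear between black clamps. Its height is hand-set and not reported: axis 200 to 230 mm above the table. It does not give way.
- cradle: Fixed green cradle holding the hammer's head upright: plate 150 x 90 x 6 mm, rim round the head up to 36 mm, 2.5 mm play at its sides. Origin: centre of the underside; its x is the hammer's x.
- magnet: Bystander: red L-shaped welding magnet, 60 x 26 x 64 mm; origin at the centre of its underside. To be left alone.
- coupon: Bystander: flat steel plate 80 x 50 x 6 mm; origin at the centre of its underside. To be left alone.
- rod_tin: Bystander: can, 66 mm across, 110 mm tall; origin at the centre of its underside. To be left alone.
- spray: Bystander: bottle with red cap, 60 mm across, 170 mm tall; origin at the centre of its underside. To be left alone.
- wrench: Bystander: wrench lying flat; origin at the centre of its underside. To be left alone.
- spool: Bystander: copper wire spool on its flange, 80 mm across, 45 mm tall; origin at the centre of its underside. To be left alone.
- tape_measure: Bystander: yellow tape measure 65 x 62 x 34 mm; origin at the centre of its underside. To be left alone.
There are look-alikes about, which are no part of the job. Of the things shaped like the cradle, the green one is meant.

How it is judged:
By the outcome, as a careful person would: the job done as asked, in the order asked, and still so for the second after the job is handed in, with the robot touching nothing.
It also fails if it takes over 69 s, if anything falls off the work surface, if the arm or the gripper's body presses on something with over 40 N, if the wrist force passes 120 N, or if a joint passes its speed limit or range.

ROBOT

A 6-joint arm with a two-finger parallel gripper is mounted at the origin on the work surface. World frame = base frame: x ahead of the robot, y to its left, z up, the work surface at z = 0. Lengths are in mm, angles in rad, forces in N, time in s.
With the tool pointing down it reaches from about 400 to 925 mm from the base axis. Payload 12.5 kg.
Tool frame: the origin (TCP) lies at the very end of the fingers, on their centre line; the grasp point (between the pads) lies env.grip_point_offset behind it (env.grip_point_offset is the distance from the TCP to the grasp point, in mm); y points along the fingers, z is the direction in which the jaws open and shut, and the axes are right-handed (so a half turn about y gives the same grasp; the last joint's range is limited). The gripper opens to 95 mm and grips with 3 to 60 N. Pads are 20 mm wide; open, the fingers measure 119 mm over their backs; the gripper's body (75 mm by 180 mm) begins 59 mm behind the grasp point.
Start: joints at [-1.222, 0.491, 1.559, -0, 1.092, -0.106], TCP at [274.576, -561.476, 214.661] pointing down, gripper open.
Joint ranges: [-3.1, 3.1], [-0.84, 2.19], [0.05, 2.79], [-1.13, 4.28], [0.06, 2.93], [-2.69, 2.69]. Speed limits (rad/s): [2.22, 2.22, 2.79, 3.14, 3.14, 3.14].

INTERFACE

Orientations are given as [roll, pitch, yaw] about the fixed x, y, z axes, in that order (R = Rz(yaw) Ry(pitch) Rx(roll)).
In Python, from cell import readout, read_camera, env, nets gives the robot as it stands.
- The arm moves only by the tool apply_moves, never from a script. Its argument "increments" is a list of rows, each a list of 3 entries, a list of its own where there are three numbers: the shift along the tool's x, y, z in cm, then the turn, a rotation vector about the tool's x, y, z in degrees, then the finger opening in cm, from 0 to 9.51. A call has exactly 5 rows; each row shifts and turns the pose as measured when the row begins, along the tool's axes as they then stand; what a row does not reach is not made up. A row lasts 1/8 s, in which the tool goes at most 62.5 mm and 10.7 degrees, less where a joint would pass 70% of its speed; a pose out of reach is approached as far as the arm can. A call with a gripper value outside its range is refused whole. The fingers move at their own pace and stop on an object; the grip force is fixed at half the most. Time passes only in rows, so rows that do not move let the fingers close, or fill a call up. It gives the time, the measured TCP pose, the force and the opening at its end, in the units of the state.
- readout.state(): the state, without advancing time (a new reading comes with each control period).
- read_camera(name): name is "side" or "top" or "wrist"; returns a dict with "img" (384x512x3 uint8, red, green, blue), "vfov" (degrees; the focal length in pixels is half the picture's height over the tangent of half this angle, whatever the lens; pixels are square), "cx", "cy" (the principal point, pixels), "rvec" (rotation vector, rad) and "tvec" (3), from world to camera coordinates, as OpenCV has them; the wrist camera has in their place "mount" (4x4, takes a point from camera to tool coordinates, whose origin is the TCP and whose axes are the tool frame's). Camera axes: x right, y down, z forward; pixel columns grow to the right and rows downward; lengths in mm; the calibration is good to about 2 mm. A picture is of the moment at which its call begins: read the wrist's pose just before it. There is no depth.
- env.job_done(): hands the job in, once; it reports no verdict.
Trained networks look in a picture, given as the dict that the camera call returned (one of the last four; its "shot" number tells which), for a name from the list of things; names that differ only in an ending like _2 or _b are one class to them, and where a whole thing is asked for, a point or a joint stands for the part that bears it (a point fixed in the world has none). Each returns a list of dicts, best first, with "confidence" (0 to 1); they miss things now and then, are a little off and sometimes report something else, mostly with a low value. They report only what shows in the picture. A call takes as long as a camera call. They do not tell look-alikes from the thing itself.
- nets.look_for(picture, thing): "point" ([x, y, z] in mm, in the coordinates of the camera as it stood for that picture, good to about 4 mm: the middle of the surface that is visible of it).
- nets.mark_of(picture, thing): "point" ([x, y, z] in mm, in the coordinates of the camera as it stood for that picture, good to about 4 mm: a listed point, or the origin of a listed thing).
The state is a dict: "t": time; "joints": joint angles; "qvel": joint speeds; "tau": joint torques, N m; "eef_pos": TCP position; "tcp_rot": TCP orientation; "ft_force": force on the tool from outside, world axes, zero at the start; "moment": the same for the moment, N m; "opening": opening from 0.0 (shut) to 1.0 (fully open).
Only numpy, scipy, OpenCV 4.12 (cv2) and the standard library are available. Lean on these libraries where they do the work, as an engineer would, in place of code of your own. Each camera call takes 0.05 s, during which the arm holds its last target. There are 200 camera calls.

## Working session

There is one attempt and no reset: what is moved stays moved. The work goes in short steps, Python scripts to look and compute and a tool call to move; the robot and the scene stay as the last step left them, time stands still between calls to the robot, and variables do not carry over. Pictures are saved under pics/ and viewed, about 8 in all and at most 12, crops included, and the job is handed in when it is done.

Besides the shell and the picture viewer there is one more tool, called as a command line: name --argument value ..., lists and objects as JSON in quotes. apply_moves: Moves the arm, as the interface text tells. Its arguments: {"type":"object","properties":{"increments":{"type":"array"}},"required":["increments"]}

```bash
ls; mkdir -p pics
cat > h.py <<'E'
import numpy as np, cv2
from scipy.spatial.transform import Rotation as R
from cell import readout, read_camera, env, nets
def shot(n):
    s=readout.state(); p=read_camera(n)
    if 'rvec' in p:
        Rc=cv2.Rodrigues(np.array(p['rvec'],float))[0]; t=np.array(p['tvec'],float).ravel()
        T=np.eye(4);T[:3,:3]=Rc.T;T[:3,3]=-Rc.T@t
    else:
        W=np.eye(4);W[:3,:3]=R.from_euler('xyz',s['tcp_rot']).as_matrix();W[:3,3]=s['eef_pos'];T=W@np.array(p['mount'])
    p['T']=T
    p['f']=p['img'].shape[0]/2/np.tan(np.radians(p['vfov'])/2)
    return p
def w(p,x): return p['T'][:3,:3]@np.array(x)+p['T'][:3,3]
def px(p,X):
    c=p['T'][:3,:3].T@(np.array(X)-p['T'][:3,3]); return np.round([p['cx']+p['f']*c[0]/c[2],p['cy']+p['f']*c[1]/c[2]],1)
def ray(p,u,v):
    d=p['T'][:3,:3]@np.array([(u-p['cx'])/p['f'],(v-p['cy'])/p['f'],1]); return p['T'][:3,3],d
def onz(p,u,v,z):
    o,d=ray(p,u,v); return o+d*(z-o[2])/d[2]
def tri(rs):
    A=0;b=0
    for o,d in rs:
        d=d/np.linalg.norm(d);M=np.eye(3)-np.outer(d,d);A=A+M;b=b+M@o
    return np.linalg.solve(A,b)
E
python3 - <<'E'
from h import *
s=readout.state();print(s,env.grip_point_offset)
ps=[shot('side'),shot('top')]
cv2.imwrite('pics/a.png',cv2.cvtColor(np.vstack([cv2.resize(p['img'],None,fx=1,fy=1) for p in ps])[:, :],cv2.COLOR_RGB2BGR)) if 0 else None
for n,p in zip(('side','top'),ps):
    cv2.imwrite(f'pics/{n}0.png',cv2.cvtColor(cv2.resize(p['img'],(800,600),interpolation=cv2.INTER_CUBIC),cv2.COLOR_RGB2BGR))
    print(n,p['T'].round(2).tolist(),p['f'])
    for th in ['hammer','grip','head','stand','cradle','magnet','coupon','rod_tin','spray','wrench','spool','tape_measure']:
        for d in nets.mark_of(p,th)[:3]: print(th,round(d['confidence'],2),w(p,d['point']).round(),px(p,w(p,d['point'])))
E
```

```text
pics
{'t': 0.0, 'joints': array([-1.22160454e+00,  4.91546989e-01,  1.55946166e+00, -5.25115376e-05,
        1.09169585e+00, -1.05584421e-01]), 'qvel': array([ 0.00023571,  0.0008909 ,  0.00020341, -0.00136328, -0.00010531,
        0.00018724]), 'tau': array([ 3.25193025e-03, -6.12633991e+01, -2.58183950e+01,  6.94313901e-02,
        4.82713839e-02, -1.33022209e-04]), 'eef_pos': array([ 274.46981561, -561.22918692,  214.06535458]), 'tcp_rot': array([-1.57190689e+00,  7.08630108e-05, -2.68679225e+00]), 'ft_force': array([-0.37230246,  0.31134705,  0.5156254 ]), 'moment': array([ 0.0482296 , -0.00488863, -0.00908893]), 'opening': 0.9997657376631546} 18.8
side [[-0.95, -0.14, 0.28, 152.3], [-0.31, 0.48, -0.82, 1051.68], [-0.02, -0.87, -0.5, 803.19], [0.0, 0.0, 0.0, 1.0]] 445.90155085634814
hammer 0.68 [ 562. -197.  191.] [253.7 154.3]
grip 0.88 [ 561. -199.  237.] [253.8 141. ]
grip 0.6 [662.   7.  -2.] [204.5 232.9]
head 0.75 [ 573. -202.    5.] [251.9 202.2]
head 0.31 [580. 180.   0.] [206.6 271.6]
stand 0.6 [581. 180.   2.] [206.6 271.1]
stand 0.44 [279. 374.   2.] [297.1 351.2]
crad
[... 780 characters left out ...]
  2.] [199.7 184. ]
cradle 0.9 [ 333. -163.    3.] [312.2 258.9]
cradle 0.85 [ 564. -201.   -1.] [321.  184.9]
cradle 0.83 [ 268. -384.    1.] [385.2 278.5]
magnet 0.68 [420.  11.  -0.] [255.7 232. ]
magnet 0.16 [ 570. -202.   10.] [321.5 182.5]
coupon 0.59 [660.   9.   1.] [254.5 157.3]
rod_tin 0.79 [511. 446.   3.] [118.8 206.7]
rod_tin 0.64 [ 450. -427.   -3.] [394.8 219.1]
spray 0.82 [ 451. -428.    1.] [395.4 218.7]
wrench 0.88 [768. 182.  -1.] [201.1 126.7]
wrench 0.16 [280. 380.   3.] [137.7 280.3]
spool 0.86 [ 755. -229.   -2.] [326.6 127. ]
spool 0.37 [ 450. -427.   -1.] [394.9 218.8]
tape_measure 0.69 [ 448. -426.   -1.] [394.5 219.5]
tape_measure 0.6 [280. 379.   2.] [138.1 280.4]
```

View pics/side0.png

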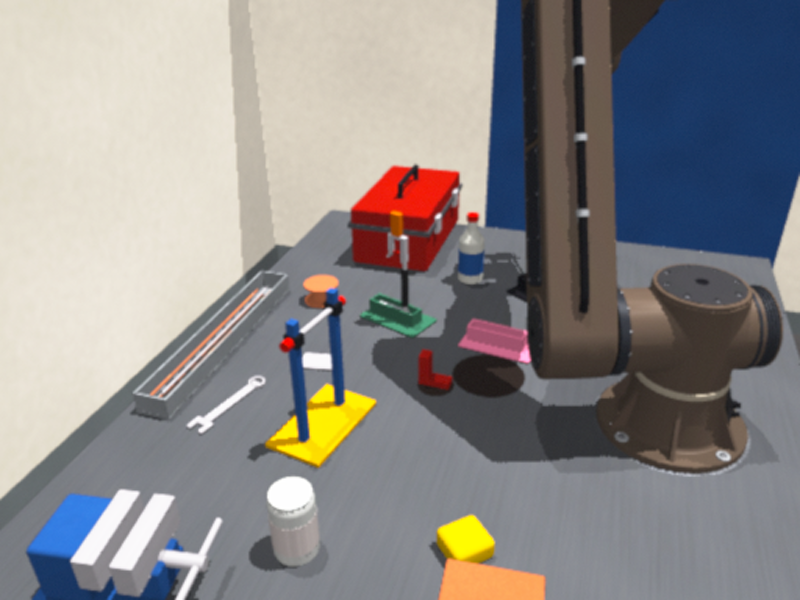

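View pics/top0.png

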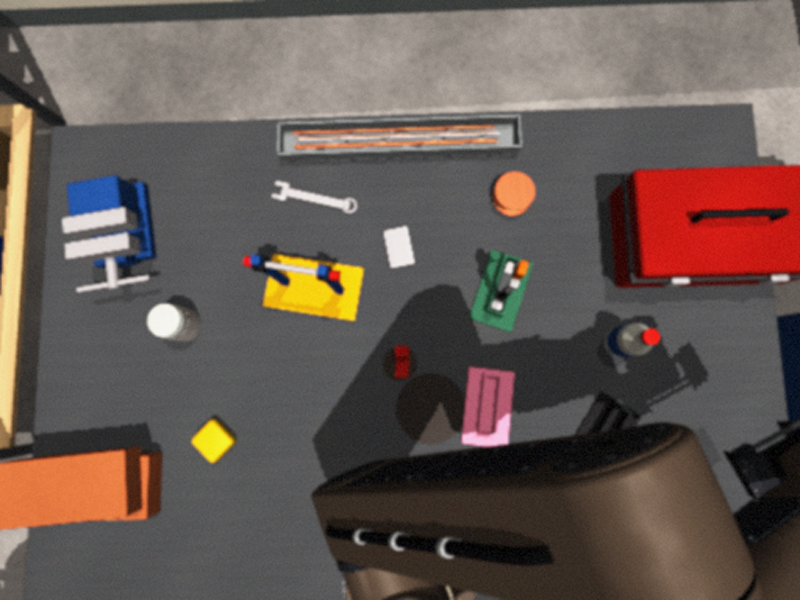

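Green cradle with the hammer (800×600 top view (505,285), side (398,310)); the pink look-alike is at top (488,407) and another cradle-like thing is by the arm. The stand is at top (315,290). The nose points to +x, away from the robot. Next I measure yaws and bar height by segmentation.

Run:
```python
from h import *
S=shot('side');P=shot('top')
def mask(p,lo,hi,box=None):
    m=cv2.inRange(cv2.cvtColor(p['img'],cv2.COLOR_RGB2HSV),lo,hi)
    if box: z=np.zeros_like(m);x0,y0,x1,y1=box;z[y0:y1,x0:x1]=m[y0:y1,x0:x1];m=z
    return m
def rect(p,m,z,name):
    v,u=np.nonzero(m)
    pts=np.array([onz(p,a,b,z)[:2] for a,b in zip(u,v)],np.float32)
    r=cv2.minAreaRect(pts);print(name,len(u),np.round(r[0],1),np.round(r[1],1),round(r[2],1))
rect(P,mask(P,(22,120,90),(32,255,255),(160,150,240,215)),10,'yellow top')
rect(S,mask(S,(22,120,90),(32,255,255),(165,240,245,300)),10,'yellow side')
rect(P,mask(P,(60,60,30),(85,255,255),(290,150,350,220)),6,'green top')
for p,b in ((P,(315,160,345,185)),(S,(245,130,262,155))):
    v,u=np.nonzero(mask(p,(8,150,120),(20,255,255),b)); print('orange',len(u),u.mean(),v.mean(),u.min(),u.max(),v.min(),v.max())
big=[cv2.resize(S['img'][170:310,160:260],(500,600),interpolation=cv2.INTER_CUBIC)[:, :400],cv2.resize(P['img'][145:215,150:240],(400,311),interpolation=cv2.INTER_CUBIC)]
big[1]=cv2.copyMakeBorder(big[1],0,289,0,0,cv2.BORDER_CONSTANT)
big[0]=cv2.resize(S['img'][180:310,165:245],(369,600),interpolation=cv2.INTER_CUBIC)
c=cv2.resize(P['img'][155:210,295:345],(300,289+41-41),interpolation=cv2.INTER_CUBIC); big[1][311:,:300]=c
cv2.imwrite('pics/b.png',cv2.cvtColor(np.hstack(big),cv2.COLOR_RGB2BGR))
for n in('side','top'):
  p=S if n=='side' else P
  print(n,'bar z=215 ends',px(p,[577+10*0,184-45,215]),px(p,[577,184+45,215]))
```

```text
yellow top 1458 [577.9 183.1] [190.1 112.4] 79.8
yellow side 1607 [579.1 184.9] [193.9 112. ] 79.5
green top 985 [ 561.7 -197.9] [ 92.9 151.7] 69.8
orange 60 333.76666666666665 171.23333333333332 330 337 166 176
orange 123 253.46341463414635 142.22764227642276 249 257 135 150
side bar z=215 ends [208.6 197.8] [194.2 215.8]
top bar z=215 ends [203.3 171.5] [169.5 172.5]
```

View pics/b.png

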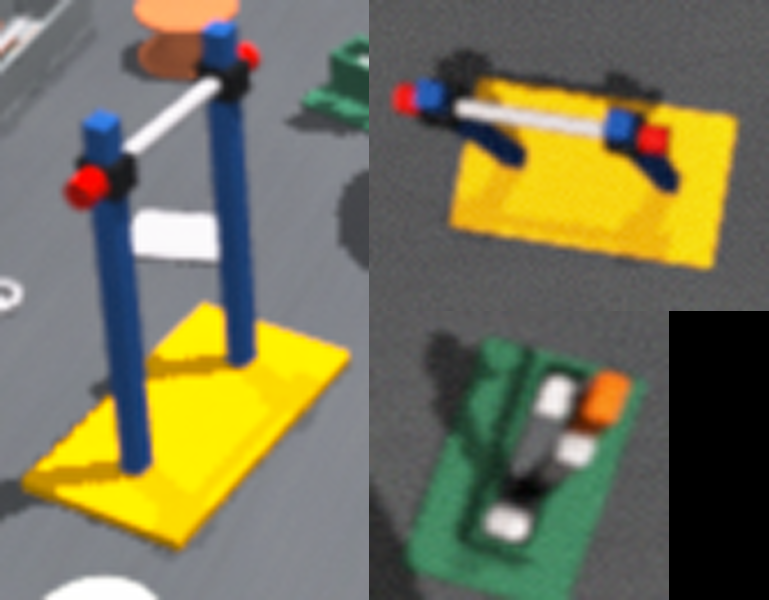

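```bash
cat > plan.py <<'E'
from h import *
def plan(pos,yaw_deg,n,pos0=None,level=True):
    """rows (tool-frame cm, rotvec deg) to reach TCP pos with tool down and given yaw, n equal rows"""
    s=readout.state(); p=np.array(s['eef_pos']); r=R.from_euler('xyz',s['tcp_rot'])
    tgt=R.from_euler('xyz',[-np.pi/2,0,np.radians(yaw_deg)])
    d=(np.array(pos)-p)/n; rv=(r.inv()*tgt).as_rotvec()/n
    for i in range(n):
        print([np.round(r.inv().apply(d)/10,2).tolist(),np.degrees(rv).round(1).tolist()]); r=r*R.from_rotvec(rv)
def st():
    s=readout.state(); print(round(s['t'],2),s['eef_pos'].round(1),np.degrees(s['tcp_rot']).round(2),s['ft_force'].round(1),round(s['opening']*95,1))
E
python3 -c "
from plan import *
plan([500,-190,334],-110.2,13)"
```

```text
[[-2.81, -0.92, -1.81], [-0.0, -3.4, 0.0]]
[[-2.91, -0.92, -1.64], [-0.0, -3.4, 0.0]]
[[-3.01, -0.92, -1.46], [-0.0, -3.4, 0.0]]
[[-3.09, -0.92, -1.28], [-0.0, -3.4, 0.0]]
[[-3.16, -0.92, -1.1], [-0.0, -3.4, 0.0]]
[[-3.22, -0.92, -0.91], [-0.0, -3.4, 0.0]]
[[-3.26, -0.92, -0.72], [-0.0, -3.4, 0.0]]
[[-3.3, -0.92, -0.53], [-0.0, -3.4, 0.0]]
[[-3.33, -0.92, -0.34], [-0.0, -3.4, 0.0]]
[[-3.34, -0.92, -0.14], [-0.0, -3.4, 0.0]]
[[-3.34, -0.92, 0.06], [-0.0, -3.4, 0.0]]
[[-3.33, -0.92, 0.25], [-0.0, -3.4, 0.0]]
[[-3.31, -0.92, 0.45], [-0.0, -3.4, 0.0]]
```

apply_moves --increments '[[[0,-6,0],[0,0,0],9.5],[[0,-6,0],[0,0,0],9.5],[[0,-3,0],[0,-3,0],9.5],[[0,0,0],[0,-3,0],9.5],[[0,0,0],[0,0,0],9.5]]'

```text
t: 2.02
eef_pos: [274.4, -561.2, 369.3]
tcp_rot: [-1.571, 0.0, -2.58]
ft_force: [-0.2, -0.7, 0.3]
opening: 0.999
```

```bash
python3 -c "
from plan import *
print(np.array(read_camera('wrist')['mount']).round(2))
plan([530,-190,380],-110.2,10)"
```

```text
[[   0.      0.96    0.28  -80.78]
 [   0.     -0.28    0.96 -169.83]
 [   1.     -0.     -0.      0.28]
 [   0.      0.      0.      1.  ]]
[[-4.14, -0.1, -1.78], [0.0, -3.8, -0.0]]
[[-4.25, -0.11, -1.51], [0.0, -3.8, -0.0]]
[[-4.34, -0.11, -1.23], [0.0, -3.8, -0.0]]
[[-4.41, -0.11, -0.94], [0.0, -3.8, -0.0]]
[[-4.46, -0.11, -0.65], [0.0, -3.8, -0.0]]
[[-4.49, -0.11, -0.35], [0.0, -3.8, -0.0]]
[[-4.51, -0.11, -0.06], [0.0, -3.8, -0.0]]
[[-4.5, -0.11, 0.24], [0.0, -3.8, -0.0]]
[[-4.48, -0.11, 0.53], [0.0, -3.8, -0.0]]
[[-4.43, -0.11, 0.83], [0.0, -3.8, -0.0]]
```

apply_moves --increments '[[[-4.1,-0.1,-1.8],[0,-3.8,0],9.5],[[-4.2,-0.1,-1.5],[0,-3.8,0],9.5],[[-4.3,-0.1,-1.2],[0,-3.8,0],9.5],[[-4.4,-0.1,-0.9],[0,-3.8,0],9.5],[[-4.5,-0.1,-0.6],[0,-3.8,0],9.5]]'

```text
t: 2.7
eef_pos: [403.4, -373.2, 371.0]
tcp_rot: [-1.577, 0.002, -2.25]
ft_force: [1.4, 0.2, -0.5]
opening: 1.002
```

apply_moves --increments '[[[-4.5,-0.1,-0.4],[0,-3.8,0],9.5],[[-4.5,-0.1,0],[0,-3.8,0],9.5],[[-4.5,-0.1,0.2],[0,-3.8,0],9.5],[[-4.5,-0.1,0.5],[0,-3.8,0],9.5],[[-4.4,-0.1,0.8],[0,-3.8,0],9.5]]'

```text
t: 3.32
eef_pos: [532.6, -179.7, 374.4]
tcp_rot: [-1.579, 0.005, -1.914]
ft_force: [1.0, -0.4, 0.3]
opening: 0.998
```

Run:
```python
from plan import *
st()
p=shot('wrist')
for th in ['hammer','grip','head','cradle']:
    for d in nets.mark_of(p,th)[:2]: print(th,round(d['confidence'],2),w(p,d['point']).round(1),px(p,w(p,d['point'])))
cv2.imwrite('pics/w1.png',cv2.cvtColor(p['img'],cv2.COLOR_RGB2BGR))
h=cv2.cvtColor(p['img'],cv2.COLOR_RGB2HSV)
m=cv2.inRange(h,(8,150,100),(20,255,255));n,l,stt,c=cv2.connectedComponentsWithStats(m)
for i in range(1,n):
    if stt[i][4]>40:
        v,u=np.nonzero(l==i);q=np.array([onz(p,a,b,253)[:2] for a,b in zip(u,v)],np.float32);print(stt[i],c[i],cv2.minAreaRect(q))
m=cv2.inRange(h,(60,60,30),(85,255,255));v,u=np.nonzero(m)
q=np.array([onz(p,a,b,6)[:2] for a,b in zip(u,v)],np.float32);print(len(u),cv2.minAreaRect(q))
```

```text
3.33 [ 532.6 -179.7  374.4] [ -90.5     0.3  -109.68] [ 1.  -0.4  0.3] 94.8
hammer 0.68 [ 561.9 -197.   190.9] [283.9 181.3]
grip 0.82 [ 561.7 -203.5  234.3] [288.8 196.2]
head 0.69 [ 566.5 -200.8    9.8] [278.7 158.8]
head 0.22 [ 562.2 -202.7  190.2] [285.5 185.3]
cradle 0.89 [ 268.1 -380.2   -2.6] [171.5 284. ]
cradle 0.85 [ 563.5 -196.5   -2. ] [276.  156.2]
[368 113  26  31 182] [376.48901099 124.27472527] ((662.95703125, -157.50486755371094), (33.29412841796875, 13.313965797424316), 37.12553405761719)
[278 179  25  22 376] [288.86968085 188.76595745] ((564.9857788085938, -191.30067443847656), (22.248838424682617, 24.945110321044922), 70.4478530883789)
[ 82 267  28  51 615] [ 91.94471545 292.3300813 ] ((316.3788146972656, -232.6119384765625), (71.12336730957031, 27.065950393676758), 54.02265167236328)
[402 267  28  51 609] [418.9819376  292.14778325] ((662.9769897460938, -354.4026794433594), (69.87091064453125, 26.545026779174805), 86.17296600341797)
[ 231  330  278   10 1537] [397.14703969 335.87182824] ((597.5237426757812, -392.2093200683594), (12.887460708618164, 326.334716796875), 70.7540512084961)
2931 ((564.5114135742188, -196.08763122558594), (91.72956848144531, 149.3213653564453), 70.08330535888672)
```

View pics/w1.png

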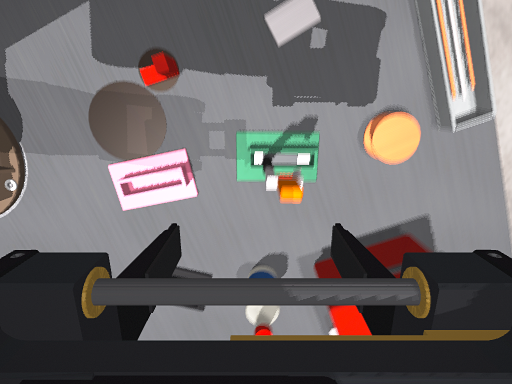

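Run:
```python
from plan import *
S=shot('side');P=shot('top');W=shot('wrist')
print('tab',tri([ray(S,253.5,142.2),ray(W,288.9,188.8)]))
print('tab2',tri([ray(P,333.8,171.2),ray(S,253.5,142.2)]))
st();plan([562,-199,340],-110.1,2);
```

```text
tab [ 562.89637013 -198.71154593  232.33238546]
tab2 [ 564.30055155 -201.62688308  231.11210373]
3.73 [ 531.5 -182.   374.8] [ -90.47    0.29 -109.84] [-0.4  1.3  0.1] 94.5
[[0.29, 1.72, 1.74], [0.2, 0.1, -0.1]]
[[0.28, 1.73, 1.73], [0.2, 0.1, -0.1]]
```

apply_moves --increments '[[[0.3,1.0,1.8],[0.2,0.1,-0.1],9.5],[[0.3,1.0,1.8],[0.2,0.1,-0.1],9.5],[[0,3,0],[0,0,0],9.5],[[0,3,0],[0,0,0],9.5],[[0,0,0],[0,0,0],9.5]]'

```text
t: 4.35
eef_pos: [566.9, -204.9, 288.7]
tcp_rot: [-1.573, 0.001, -1.926]
ft_force: [-0.8, 0.3, 0.7]
opening: 0.999
```

```bash
python3 -c "
from plan import *
st();plan([563,-199.5,214],-110.1,4)"
```

```text
4.35 [ 566.9 -204.9  288.7] [-9.0100e+01  6.0000e-02 -1.1034e+02] [-0.8  0.3  0.7] 94.9
[[-0.09, 1.87, -0.14], [0.0, -0.1, -0.0]]
[[-0.09, 1.87, -0.14], [0.0, -0.1, -0.0]]
[[-0.09, 1.87, -0.14], [0.0, -0.1, -0.0]]
[[-0.09, 1.87, -0.14], [0.0, -0.1, -0.0]]
```

apply_moves --increments '[[[-0.3,0.5,-0.5],[0,-0.1,0],9.5],[[0,2,0],[0,0,0],7],[[0,2,0],[0,0,0],5],[[0,2,0],[0,0,0],4],[[0,0.8,0],[0,0,0],3.6]]'

```text
t: 4.97
eef_pos: [565.5, -201.0, 218.2]
tcp_rot: [-1.565, 0.0, -1.924]
ft_force: [0.1, 0.1, -0.5]
opening: 0.635
```

```bash
python3 -c "
from plan import *
st();plan([563,-199.5,214],-110.1,1)
p=shot('wrist');S=shot('side')
a=cv2.resize(p['img'][140:300,200:340],(525,600),interpolation=cv2.INTER_CUBIC);b=cv2.resize(S['img'][100:220,220:280],(270,540));b=cv2.copyMakeBorder(b,0,60,0,0,0)
cv2.imwrite('pics/w2.png',cv2.cvtColor(np.hstack([a,b]),cv2.COLOR_RGB2BGR))"
```

```text
4.97 [ 565.5 -201.   218.2] [-8.9650e+01  2.0000e-02 -1.1025e+02] [ 0.1  0.1 -0.5] 60.3
[[-0.05, 0.42, -0.29], [-0.4, -0.1, -0.0]]
```

View pics/w2.png

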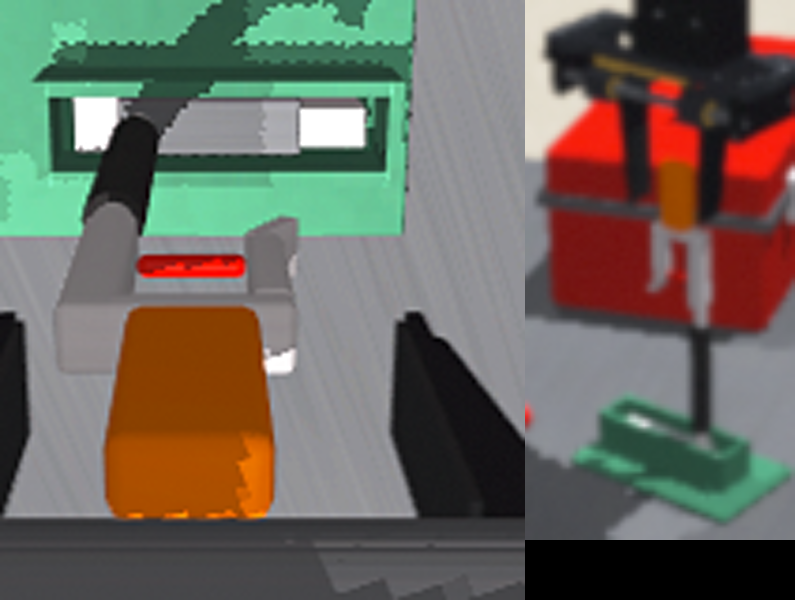

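The hook is clear: gate red, nose on the tool +z side, tab 105–272 px between fingers at 25 and 393. The tool sits about 3 mm too far to +z, which agrees with the plan. I'll correct, then close.

apply_moves --increments '[[[0,0.4,-0.3],[-0.4,0,0],4],[[0,0,0],[0,0,0],3],[[0,0,0],[0,0,0],2.6],[[0,0,0],[0,0,0],2.2],[[0,0,0],[0,0,0],1.8]]'

```text
t: 5.7
eef_pos: [563.1, -200.2, 216.3]
tcp_rot: [-1.569, 0.0, -1.924]
ft_force: [-0.1, 0.1, -2.8]
opening: 0.253
```

apply_moves --increments '[[[0,0,0],[0,0,0],1.5],[[0,0,0],[0,0,0],1.5],[[0,0,0],[0,0,0],1.5],[[0,0,0],[0,0,0],1.5],[[0,0,0],[0,0,0],1.5]]'

```text
t: 6.32
eef_pos: [563.1, -200.2, 216.3]
tcp_rot: [-1.569, 0.0, -1.924]
ft_force: [-1.1, 0.0, -0.4]
opening: 0.253
```

apply_moves --increments '[[[0,-0.5,0],[0,0,0],1.5],[[0,-1.5,0],[0,0,0],1.5],[[0,-2.5,0],[0,0,0],1.5],[[0,-2.5,0],[0,0,0],1.5],[[0,-2,0],[0,0,0],1.5]]'

```text
t: 6.95
eef_pos: [562.4, -199.9, 310.3]
tcp_rot: [-1.572, 0.0, -1.924]
ft_force: [-0.1, 0.4, -3.4]
opening: 0.254
```

apply_moves --increments '[[[0,-2,0],[0,0,0],1.5],[[0,-2,0],[0,0,0],1.5],[[0,-1,0],[0,0,0],1.5],[[0,0,0],[0,0,0],1.5],[[0,0,0],[0,0,0],1.5]]'

```text
t: 7.58
eef_pos: [562.0, -199.6, 366.0]
tcp_rot: [-1.568, -0.0, -1.924]
ft_force: [0.1, -0.3, -4.1]
opening: 0.254
```

```bash
python3 -c "
from plan import *
st();plan([495,199,352],-100.3,14)
for n in('side','wrist'):
  p=shot(n)
  for th in ['hammer','grip','head']:
    for d in nets.mark_of(p,th)[:1]: print(n,th,round(d['confidence'],2),w(p,d['point']).round(1))
"
```

```text
7.58 [ 562.  -199.6  366. ] [ -89.86   -0.   -110.24] [ 0.1 -0.3 -4.1] 24.1
[[-2.51, 0.1, -1.43], [-0.0, -0.7, 0.0]]
[[-2.52, 0.1, -1.4], [-0.0, -0.7, 0.0]]
[[-2.54, 0.1, -1.37], [-0.0, -0.7, 0.0]]
[[-2.56, 0.1, -1.34], [-0.0, -0.7, 0.0]]
[[-2.57, 0.1, -1.31], [-0.0, -0.7, 0.0]]
[[-2.59, 0.1, -1.28], [-0.0, -0.7, 0.0]]
[[-2.61, 0.1, -1.24], [-0.0, -0.7, 0.0]]
[[-2.62, 0.1, -1.21], [-0.0, -0.7, 0.0]]
[[-2.64, 0.1, -1.18], [-0.0, -0.7, 0.0]]
[[-2.65, 0.1, -1.15], [-0.0, -0.7, 0.0]]
[[-2.66, 0.1, -1.11], [-0.0, -0.7, 0.0]]
[[-2.68, 0.1, -1.08], [-0.0, -0.7, 0.0]]
[[-2.69, 0.1, -1.05], [-0.0, -0.7, 0.0]]
[[-2.7, 0.1, -1.01], [-0.0, -0.7, 0.0]]
side hammer 0.68 [ 563.7 -198.2  340.7]
side grip 0.91 [ 563.9 -197.4  383.7]
side head 0.83 [ 567.7 -202.8  156.4]
wrist hammer 0.56 [ 560.7 -200.4  340.9]
wrist grip 0.87 [ 558.7 -198.8  382.1]
wrist head 0.93 [ 569.6 -200.6  156.4]
```

apply_moves --increments '[[[-1.5,0,-0.8],[0,-0.6,0],1.5],[[-2.5,0,-1.4],[0,-0.7,0],1.5],[[-2.6,0.1,-1.4],[0,-0.7,0],1.5],[[-2.6,0.1,-1.3],[0,-0.7,0],1.5],[[-2.6,0.1,-1.3],[0,-0.7,0],1.5]]'

```text
t: 8.6
eef_pos: [539.6, -61.7, 362.7]
tcp_rot: [-1.569, 0.001, -1.863]
ft_force: [0.1, -0.0, -3.6]
opening: 0.25
```

apply_moves --increments '[[[-2.6,0.1,-1.3],[0,-0.7,0],1.5],[[-2.6,0.1,-1.2],[0,-0.7,0],1.5],[[-2.6,0.1,-1.2],[0,-0.7,0],1.5],[[-2.6,0.1,-1.2],[0,-0.7,0],1.5],[[-2.6,0.1,-1.2],[0,-0.7,0],1.5]]'

```text
t: 9.22
eef_pos: [510.7, 89.0, 358.4]
tcp_rot: [-1.568, 0.002, -1.795]
ft_force: [-0.1, -0.0, -2.5]
opening: 0.251
```

```bash
python3 -c "
from plan import *
st();plan([495,199,352],-100.3,4)"
```

```text
9.22 [510.7  89.  358.4] [ -89.82    0.12 -102.87] [-0.1 -0.  -2.5] 23.9
[[-2.59, 0.16, -1.0], [-0.0, -0.6, -0.0]]
[[-2.6, 0.16, -0.97], [-0.0, -0.6, -0.0]]
[[-2.61, 0.16, -0.94], [-0.0, -0.6, -0.0]]
[[-2.62, 0.16, -0.91], [-0.0, -0.6, -0.0]]
```

apply_moves --increments '[[[-2.5,0.1,-1.0],[0,-0.6,0],1.5],[[-2.5,0.1,-1.0],[0,-0.6,0],1.5],[[-2.3,0.1,-0.9],[0,-0.6,0],1.5],[[-1.5,0,-0.5],[0,-0.4,0],1.5],[[-0.4,0,0],[0,0,0],1.5]]'

```text
t: 9.85
eef_pos: [491.9, 193.6, 356.1]
tcp_rot: [-1.567, 0.003, -1.749]
ft_force: [-0.4, -0.6, -4.0]
opening: 0.251
```

Run:
```python
from plan import *
st();plan([495,199,345],-100.3,1)
p=shot('wrist');st()
for th in ['stand','hammer','grip']:
    for d in nets.mark_of(p,th)[:1]: print(th,round(d['confidence'],2),w(p,d['point']).round(1))
cv2.imwrite('pics/w3.png',cv2.cvtColor(cv2.resize(p['img'],(800,600),interpolation=cv2.INTER_CUBIC),cv2.COLOR_RGB2BGR))
u=np.array([np.cos(np.radians(79.7)),np.sin(np.radians(79.7)),0])
for z in (205,215,225): print(z,px(p,np.array([578.5,184,z])-45*u),px(p,np.array([578.5,184,z])+45*u))
```

```text
9.85 [491.9 193.6 356.1] [ -89.79    0.16 -100.24] [-0.4 -0.6 -4. ] 23.8
[[-0.58, 1.11, 0.2], [-0.2, 0.1, -0.2]]
9.9 [492.2 193.6 356.1] [ -89.78    0.17 -100.27] [-0.1  0.2 -4.2] 23.9
stand 0.91 [582.5 183.5   2. ]
hammer 0.68 [492.  189.3 329.8]
grip 0.96 [488.5 193.9 366.4]
205 [330.  214.9] [336.  135.9]
215 [332.2 218. ] [338.5 136.8]
225 [334.5 221.3] [341.3 137.8]
```

View pics/w3.png

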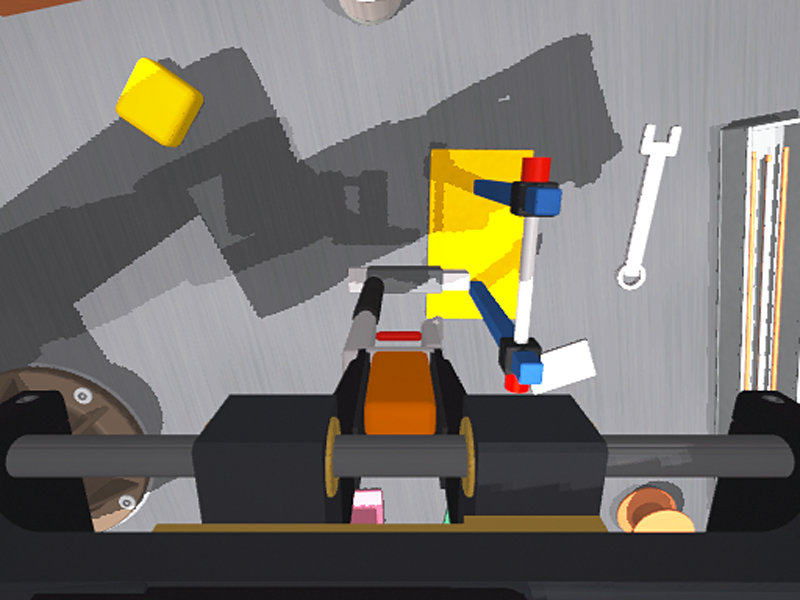

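Run:
```python
from plan import *
S=shot('side');P=shot('top');W=shot('wrist')
a=[(S,212.1,199.1),(P,202.4,173.8),(W,334.1,218.9)];b=[(S,193.6,212.5),(P,170,168.9),(W,339.8,137.6)]
for q in (a,b):
    for k in ([0,1,2],[0,1],[0,2],[1,2]): print(k,tri([ray(*q[i]) for i in k]).round(1))
print([px(W,[x,y,z]) for x,y,z in [(492.0,193.6,330.9)]])
```

```text
[0, 1, 2] [570.3 139.2 214.6]
[0, 1] [568.9 140.9 214. ]
[0, 2] [572.5 132.6 208. ]
[1, 2] [570.3 140.2 223.4]
[0, 1, 2] [584.  225.5 221.7]
[0, 1] [582.7 225.  221.6]
[0, 2] [583.5 225.3 221.5]
[1, 2] [586.1 226.2 221.1]
[array([253.9, 223.3])]
```

```bash
python3 -c "
from plan import *
st();plan([577.5,184,335],-100.1,4)"
```

```text
10.2 [492.6 192.1 356. ] [ -89.79    0.15 -100.38] [ 0.2  0.  -3.4] 23.8
[[-0.18, 0.53, 2.12], [-0.1, -0.1, -0.0]]
[[-0.18, 0.53, 2.12], [-0.1, -0.1, -0.0]]
[[-0.18, 0.53, 2.12], [-0.1, -0.1, -0.0]]
[[-0.18, 0.53, 2.12], [-0.1, -0.1, -0.0]]
```

apply_moves --increments '[[[-0.7,0.5,1.0],[0,-0.2,0],1.5],[[-0.1,0.6,2.0],[-0.1,0,0],1.5],[[0,0.6,2.0],[-0.1,0,0],1.5],[[0,0.3,1.2],[0,0,0],1.5],[[0,0,0],[0,0,0],1.5]]'

```text
t: 10.82
eef_pos: [560.9, 187.5, 333.4]
tcp_rot: [-1.572, 0.002, -1.75]
ft_force: [0.7, -0.2, -3.8]
opening: 0.248
```

```bash
python3 -c "
from plan import *
st();plan([577.5,184,335],-100.1,1)"
```

```text
10.82 [560.9 187.5 333.4] [ -90.06    0.12 -100.28] [ 0.7 -0.2 -3.8] 23.6
[[0.05, -0.16, 1.69], [0.1, -0.2, -0.1]]
```

apply_moves --increments '[[[0,0,0.5],[0,-0.2,0],1.5],[[0,0,0.5],[0,0,0],1.5],[[0,0,0.4],[0,0,0],1.5],[[0,0,0.2],[0,0,0],1.5],[[0,0,0],[0,0,0],1.5]]'

```text
t: 11.45
eef_pos: [577.0, 184.8, 334.3]
tcp_rot: [-1.571, 0.002, -1.746]
ft_force: [-0.1, -0.6, -2.8]
opening: 0.25
```

Run:
```python
from plan import *
st();S=shot('side');W=shot('wrist');st()
for p,n in((S,'s'),(W,'w')):
  for th in ['hammer','head','gate']:
    for d in nets.mark_of(p,th)[:1]: print(n,th,round(d['confidence'],2),w(p,d['point']).round(1))
a=cv2.resize(S['img'][120:270,150:250],(400,600),interpolation=cv2.INTER_CUBIC);b=cv2.resize(W['img'][120:270,200:300],(400,600),interpolation=cv2.INTER_CUBIC)
cv2.imwrite('pics/x4.png',cv2.cvtColor(np.hstack([a,b]),cv2.COLOR_RGB2BGR))
```

```text
11.45 [577.  184.8 334.3] [ -90.02    0.14 -100.03] [-0.1 -0.6 -2.8] 23.8
11.55 [576.9 184.8 334.3] [ -90.03    0.14 -100.03] [-0.3  0.  -3.5] 24.0
s hammer 0.61 [579.2 186.4 310.3]
s head 0.7 [582.6 177.1 125.7]Traceback (most recent call last):
  File "<stdin>", line 5, in <module>
ValueError: it knows: coupon, cradle, grip, hammer, head, magnet, rod_tin, spool, spray, stand, tape_measure, wrench
```

```bash
cat > v.py <<'E'
from plan import *
import sys
S=shot('side');W=shot('wrist')
a=cv2.resize(S['img'][120:270,150:250],(400,600),interpolation=cv2.INTER_CUBIC);b=cv2.resize(W['img'][120:270,230:330],(400,600),interpolation=cv2.INTER_CUBIC)
cv2.imwrite(sys.argv[1],cv2.cvtColor(np.hstack([a,b]),cv2.COLOR_RGB2BGR))
E
python3 v.py pics/x4.png
```

```text
(no output)
```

View pics/x4.png

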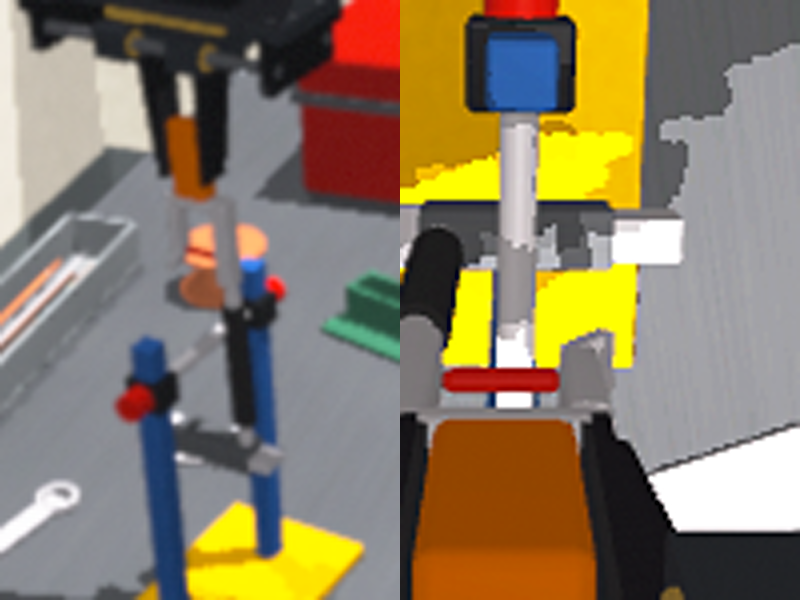

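apply_moves --increments '[[[0,1.0,0.3],[0,0,0],1.5],[[0,1.5,0],[0,0,0],1.5],[[0,1.2,0],[0,0,0],1.5],[[0,0.4,0],[0,0,0],1.5],[[0,0,0],[0,0,0],1.5]]'

```text
t: 12.38
eef_pos: [579.7, 184.3, 289.2]
tcp_rot: [-1.573, 0.002, -1.746]
ft_force: [0.0, 0.0, -3.6]
opening: 0.249
```

Origin is at about 264, just above the earliest possible contact. From here I descend slowly, feeling for the bar.

apply_moves --increments '[[[0,0.2,0],[0,0,0],1.5],[[0,0.2,0],[0,0,0],1.5],[[0,0.2,0],[0,0,0],1.5],[[0,0.1,0],[0,0,0],1.5],[[0,0,0],[0,0,0],1.5]]'

```text
t: 13.0
eef_pos: [580.0, 184.4, 282.7]
tcp_rot: [-1.571, 0.002, -1.746]
ft_force: [-0.3, -0.0, -3.3]
opening: 0.251
```

apply_moves --increments '[[[0,0.1,0],[0,0,0],1.5],[[0,0.1,0],[0,0,0],1.5],[[0,0.1,0],[0,0,0],1.5],[[0,0.1,0],[0,0,0],1.5],[[0,0.1,0],[0,0,0],1.5]]'

```text
t: 13.62
eef_pos: [580.1, 184.4, 277.5]
tcp_rot: [-1.571, 0.002, -1.746]
ft_force: [0.0, -0.3, -4.1]
opening: 0.254
```

apply_moves --increments '[[[0,0.1,0],[0,0,0],1.5],[[0,0.1,0],[0,0,0],1.5],[[0,0.1,0],[0,0,0],1.5],[[0,0.1,0],[0,0,0],1.5],[[0,0,0],[0,0,0],1.5]]'

```text
t: 14.25
eef_pos: [580.1, 184.5, 273.5]
tcp_rot: [-1.571, 0.003, -1.746]
ft_force: [-0.0, -0.4, -2.1]
opening: 0.25
```

apply_moves --increments '[[[0,0.1,0],[0,0,0],1.5],[[0,0.1,0],[0,0,0],1.5],[[0,0.1,0],[0,0,0],1.5],[[0,0.1,0],[0,0,0],1.5],[[0,0,0],[0,0,0],1.5]]'

```text
t: 14.88
eef_pos: [579.8, 184.5, 270.4]
tcp_rot: [-1.57, 0.003, -1.746]
ft_force: [-2.0, -0.2, 1.6]
opening: 0.255
```

apply_moves --increments '[[[0,0.15,0],[0,0,0],1.5],[[0,0.15,0],[0,0,0],1.5],[[0,0.15,0],[0,0,0],1.5],[[0,0.15,0],[0,0,0],1.5],[[0,0.1,0],[0,0,0],1.5]]'

```text
t: 15.5
eef_pos: [579.8, 184.8, 263.9]
tcp_rot: [-1.57, 0.004, -1.746]
ft_force: [-4.4, 0.5, 3.2]
opening: 0.253
```

apply_moves --increments '[[[0,0.15,0],[0,0,0],1.5],[[0,0.15,0],[0,0,0],1.5],[[0,0.15,0],[0,0,0],1.5],[[0,0.15,0],[0,0,0],1.5],[[0,0.1,0],[0,0,0],1.5]]'

```text
t: 16.12
eef_pos: [578.9, 185.2, 255.3]
tcp_rot: [-1.573, 0.003, -1.746]
ft_force: [-4.4, 2.0, 1.4]
opening: 0.249
```

apply_moves --increments '[[[0,0.1,0],[0,0,0],1.5],[[0,0.1,0],[0,0,0],1.5],[[0,0.1,0],[0,0,0],1.5],[[0,0.1,0],[0,0,0],1.5],[[0,0.1,0],[0,0,0],1.5]]'

```text
t: 16.75
eef_pos: [578.8, 185.1, 249.3]
tcp_rot: [-1.574, 0.003, -1.746]
ft_force: [-2.9, 0.9, -0.2]
opening: 0.251
```

apply_moves --increments '[[[0,0.1,0],[0,0,0],1.5],[[0,0.1,0],[0,0,0],1.5],[[0,0.1,0],[0,0,0],1.5],[[0,0.1,0],[0,0,0],1.5],[[0,0,0],[0,0,0],1.5]]'

```text
t: 17.38
eef_pos: [578.3, 184.9, 243.8]
tcp_rot: [-1.575, 0.002, -1.746]
ft_force: [-0.3, -0.3, -3.3]
opening: 0.247
```

The force has dropped back to the bare weight, so the gate has flicked shut. Next I ease down to the roof.

apply_moves --increments '[[[0,0.08,0],[0,0,0],1.5],[[0,0.08,0],[0,0,0],1.5],[[0,0.08,0],[0,0,0],1.5],[[0,0,0],[0,0,0],1.5],[[0,0,0],[0,0,0],1.5]]'

```text
t: 18.0
eef_pos: [580.1, 184.7, 242.0]
tcp_rot: [-1.571, 0.003, -1.746]
ft_force: [0.4, -0.1, -3.5]
opening: 0.253
```

```bash
python3 v.py pics/x5.png; python3 -c "
from plan import *
st()"
```

```text
18.1 [580.1 184.7 242. ] [ -90.01    0.17 -100.03] [-0.9  0.7 -2.7] 23.6
```

View pics/x5.png

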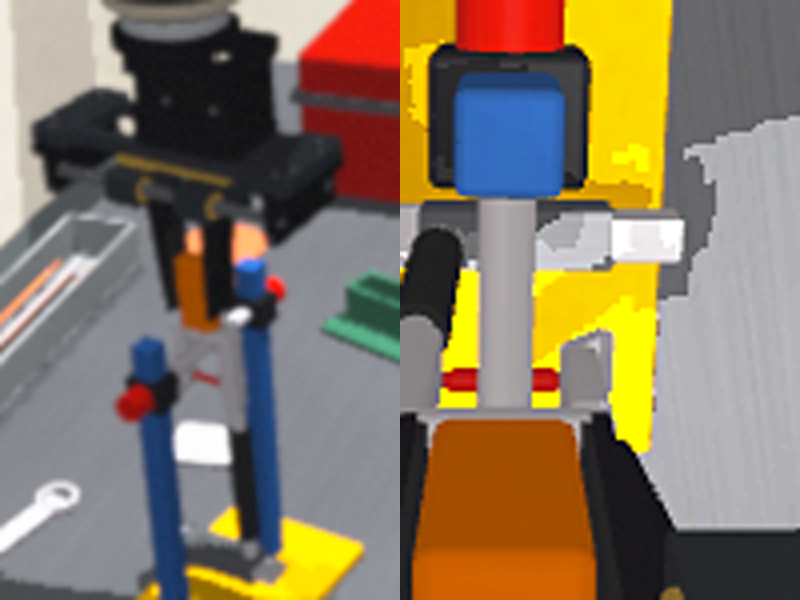

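The bar now lies above the shut red gate (crop column 505), inside the eye. I continue down until the load comes on.

apply_moves --increments '[[[0,0.06,0],[0,0,0],1.5],[[0,0.06,0],[0,0,0],1.5],[[0,0.06,0],[0,0,0],1.5],[[0,0,0],[0,0,0],1.5],[[0,0,0],[0,0,0],1.5]]'

```text
t: 18.73
eef_pos: [580.1, 184.7, 240.1]
tcp_rot: [-1.571, 0.003, -1.746]
ft_force: [-0.2, -0.6, -3.7]
opening: 0.25
```

apply_moves --increments '[[[0,0.06,0],[0,0,0],1.5],[[0,0.06,0],[0,0,0],1.5],[[0,0,0],[0,0,0],1.5],[[0,0,0],[0,0,0],1.5],[[0,0,0],[0,0,0],1.5]]'

```text
t: 19.35
eef_pos: [580.1, 184.7, 238.9]
tcp_rot: [-1.571, 0.003, -1.746]
ft_force: [0.8, 0.4, -3.8]
opening: 0.25
```

apply_moves --increments '[[[0,0.06,0],[0,0,0],1.5],[[0,0.06,0],[0,0,0],1.5],[[0,0,0],[0,0,0],1.5],[[0,0,0],[0,0,0],1.5],[[0,0,0],[0,0,0],1.5]]'

```text
t: 19.98
eef_pos: [580.1, 184.7, 238.3]
tcp_rot: [-1.57, 0.003, -1.746]
ft_force: [0.3, 0.1, -2.1]
opening: 0.252
```

apply_moves --increments '[[[0,0.05,0],[0,0,0],1.5],[[0,0.05,0],[0,0,0],1.5],[[0,0,0],[0,0,0],1.5],[[0,0,0],[0,0,0],1.5],[[0,0,0],[0,0,0],1.5]]'

```text
t: 20.6
eef_pos: [580.1, 184.7, 238.2]
tcp_rot: [-1.569, 0.004, -1.746]
ft_force: [-1.7, -0.4, 1.7]
opening: 0.249
```

The bar carries about 5 N with the descent stopped at 238.2, so the full weight rests on it. I release.

apply_moves --increments '[[[0,0,0],[0,0,0],2.6],[[0,0,0],[0,0,0],3],[[0,0,0],[0,0,0],4],[[0,0,0],[0,0,0],5],[[0,0,0],[0,0,0],5]]'

```text
t: 21.22
eef_pos: [580.7, 184.8, 237.9]
tcp_rot: [-1.568, 0.004, -1.746]
ft_force: [0.6, -0.4, -0.4]
opening: 0.513
```

apply_moves --increments '[[[0,0,0],[0,0,0],5.5],[[0,0,0],[0,0,0],5.5],[[0,-0.5,0],[0,0,0],5.5],[[0,-1.5,0],[0,0,0],5.5],[[0,-2,0],[0,0,0],5.5]]'

```text
t: 21.85
eef_pos: [580.3, 184.6, 279.3]
tcp_rot: [-1.57, 0.003, -1.746]
ft_force: [0.7, 0.8, -0.3]
opening: 0.579
```

apply_moves --increments '[[[0,-3,0],[0,0,0],5.5],[[0,-3,0],[0,0,0],5.5],[[0,-3,0],[0,0,0],5.5],[[0,-1,0],[0,0,0],5.5],[[0,0,0],[0,0,0],5.5]]'

```text
t: 22.48
eef_pos: [579.8, 184.3, 388.1]
tcp_rot: [-1.565, 0.005, -1.746]
ft_force: [-0.4, -0.5, -0.3]
opening: 0.58
```

```bash
python3 v.py pics/x6.png; python3 -c "
from plan import *
st()
for n in('side','top','wrist'):
  p=shot(n)
  for th in ['hammer','grip','head']:
    for d in nets.mark_of(p,th)[:1]: print(n,th,round(d['confidence'],2),w(p,d['point']).round(1))
st()"
```

```text
22.57 [579.6 184.2 387. ] [ -89.74    0.27 -100.02] [ 0.3  0.9 -0.1] 55.0
side grip 0.7 [581.9 184.9 258.2]
side head 0.68 [587.9 181.5  28.4]
top hammer 0.94 [578.4 183.9 214.1]
top grip 0.86 [581.9 186.  253.1]
top head 0.69 [585.  187.   32.2]
wrist hammer 0.75 [577.4 180.4 211.5]
wrist grip 0.9 [577.3 181.6 256.2]
wrist head 0.8 [587.3 181.5  29.7]
23.18 [579.9 184.3 387.6] [ -89.69    0.29 -100.02] [0.3 0.2 0.9] 54.9
```

View pics/x6.png

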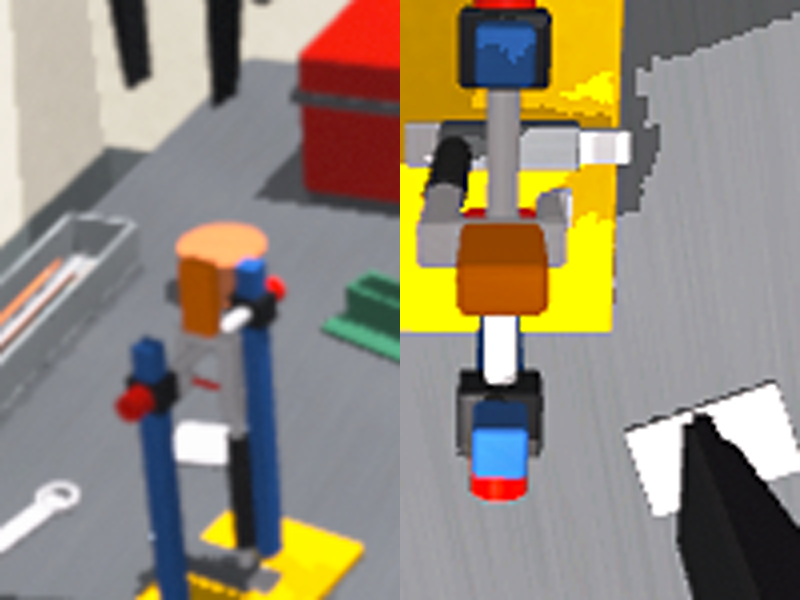

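The hammer hangs upright on the bar with the red gate shut beneath it, and the gripper is well clear.

```bash
python3 -c "
from h import *
print(env.job_done())"
```

```text
the job is handed in; nothing more can be done
None
```

The hammer is hanging on the stand's steel bar by its snap hook, and I handed the job in at about 23 s of the 69 s allowed.

- **Lift and approach:** I took the hammer by its orange tab from the green cradle and brought it to the bar from the handle's side, with the nose over the bar. The pink and other cradle look-alikes were left alone.
- **Hooking:** The gate met the bar at about TCP z = 274 mm. The vertical load on the bar peaked near 7 N, with about 4 N sideways. The force then fell back to the bare weight as the gate flicked shut.
- **Setting down:** I eased it down until the bar carried about 5 N, more than the hammer's weight of about 3.5 N, before letting go.
- **Last checks:** After release, the pictures show the hammer upright with its origin at about z = 213 mm. The bar lies in the eye above the shut red gate. The gripper is about 125 mm above the tab, and the wrist force is about 0.

**Disagreements and limits:**
- My camera estimate put the bar at about 218 mm, while feeling for it gave about 213 mm. I went by the felt contact.
- Forces were read only at the end of each move call, so short peaks between readings were not seen.
- I did not measure the bystanders again at the end. I never felt any contact with them.

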